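Raise the camera post on the stock-photo bench

ROBOT

A 7-joint arm with a two-finger parallel gripper is mounted at the origin on the work surface. World frame = base frame: x ahead of the robot, y to its left, z up, the work surface at z = 0. Lengths are in m, angles in rad, forces in N, time in s.
With the tool pointing down it reaches from about 0.4 to 0.85 m from the base axis. Payload 6.9 kg.
Tool frame: the origin (TCP) lies midway between the tips of the shut fingers; the grasp point (between the pads) lies 19 mm behind it; z points along the fingers, y is the line along which they close (so a half turn about z gives the same grasp; the last joint's range is limited). The gripper opens to 85 mm and grips with 20 to 120 N. Pads are 22 mm wide; open, the fingers measure 114 mm over their backs; the gripper's body (76 mm by 85 mm) begins 54 mm behind the grasp point. The pads swing forward as they close: fully open they stand 13 mm farther back than shut.
Start: joints at [-1.212, 0.507, -0.238, 1.5, 0.126, 1.149, -0.155], TCP at [0.157, 0.605, 0.231] pointing down, gripper open.
Joint ranges: [-3.08, 3.08], [-0.24, 2.05], [-1.43, 1.35], [0, 2.5], [-1.52, 4.66], [0.17, 1.96], [-2.89, 2.89]. Speed limits (rad/s): [2.39, 2.39, 3.14, 3.14, 3.14, 3.14, 3.14].

INTERFACE

Orientations are given as a unit quaternion [x, y, z, w].
In Python, from workcell import state, grab_frame, camera_model, job_done gives the robot as it stands. The module is installed in compiled form; this text tells all that it offers.
- The arm moves only by the tool play_rows, never from a script. Its arguments are lists of equal length, an entry for each row: "grip": the closure, from 0 (fully open) to 1 (shut); "offset": the shift along the tool's x, y, z in cm, a list of three; "turn": the turn about the tool's z in rad. A call has 1 to 10 rows; each row is the pose to reach, as a shift and turn from the pose commanded when the call began, along the tool's axes at that moment; what a row does not reach only later rows make up. A row lasts 1/10 s, in which the tool goes at most 50 mm and 8.59 degrees, less where a joint would pass 70% of its speed; a pose out of reach is approached as far as the arm can. A call with a gripper value outside its range is refused whole. The fingers move at their own pace and stop on an object; "grip_force" is the grip in N (left out, the last holds). Time passes only in rows, so rows that repeat a pose let the fingers close. It gives the time, the measured TCP pose, the force, the opening and the grip force at its end, in the units of the state.
- state(): the state, without advancing time (a new reading comes with each control period).
- grab_frame(name): name is "scene" or "top" or "wrist"; returns (picture, depth): 384x512x3 uint8, blue, green, red; 384x512 float32, m along the optical axis (not along the pixel's ray), 0 where there is no reading.
- camera_model(name): a dict with "fx", "fy", "cx", "cy" (pixels), "distortion" ([k1, k2, p1, p2, k3] as OpenCV has them; the pictures are not rectified), "rvec" (rotation vector, rad) and "tvec" (3), from world to camera coordinates, as OpenCV has them. Camera axes: x right, y down, z forward; pixel columns grow to the right and rows downward; lengths in m; the calibration is good to about 2 mm. A picture is of the moment at which its call begins: read the wrist's pose just before it. camera_model takes no time and is no camera call; for the wrist camera it gives the pose at the moment of the call.
- job_done(): hands the job in; it is judged then, once.
The state is a dict: "time_s": time; "joint_pos": joint angles; "qd": joint speeds; "tau": joint torques, N m; "ee_pos": TCP position; "ee_rot": TCP orientation; "force": force on the tool from outside, world axes, zero at the start; "torque": the same for the moment, N m; "gripper_width": finger opening in m; "gripper_force": force on a finger pad.
Only numpy, scipy, OpenCV 4.12 (cv2) and the standard library are available. Lean on these libraries where they do the work, as an engineer would, in place of code of your own. Each camera call takes 0.05 s, during which the arm holds its last target. There are 200 camera calls.

TASK

On the photo bench of a model-railway stock room stand two telescoping posts, one with a flat T-shaped crossbar for a camera and one with a round lamp head. Pull the camera post straight up out of its sleeve until its lock button clicks out through the hole in the sleeve, then let go and leave it locked up at full height. Do not disturb the lamp post.

Things in the scene. Friction and masses are not known exactly. Their poses are not given: they have to be found in the camera images.
- camera_head (a point): Centre of the camera post's T-head: a level steel bar with rubber ends, 70 mm long (own y axis), 20 thick (x), 26 high (z, up), with a 6 mm high stud on its top centre; on a 21 mm square inner tube. 167 mm above the bench when pushed in, about 267 when locked. The 32 mm square sleeve (38 mm black collar, top at 135 mm) stands on a 100 mm square plate bolted down, turned up to 30 degrees.
- camera_post (a joint): How far the camera post is drawn up out of its sleeve, in m: 0 fully pushed in, 0 to 0.03 at the start; the lock button springs out at about 0.099, hard stop at 0.102. The pull needs about 6 to 8 N; friction holds the post where it is left.
- lock_button (a joint): Camera post's spring lock button, 12 mm across, carried by the inner tube, on the stand's +x side (away from the robot). In m: about 0 while hidden in the sleeve, 0.011 once it has sprung out through the hole in the sleeve 117 mm above the bench; it then stands some 7 mm proud and keeps the post from sliding down.
- lamp_head (a point): Centre of the lamp post's head, to be left alone: a round grey disc 76 mm across, 38 mm high, with a white top face, 165 to 195 mm above the bench, on a tube, sleeve and bolted plate like the camera post's, at least 240 mm from it.
Not all that is in view belongs to the job. Leave any yellow look-alike of the part that bears camera_head alone.

How it is judged:
By the outcome, as a careful person would: the job done as asked, in the order asked, and still so for the second after the job is handed in, with the robot touching nothing.
It also fails if it takes over 29 s, if anything falls off the work surface, if the arm or the gripper's body presses on something with over 40 N, if the wrist force passes 120 N, or if a joint passes its speed limit or range.

## Working session

There is one attempt and no reset: what is moved stays moved. The work goes in short steps, Python scripts to look and compute and a tool call to move; the robot and the scene stay as the last step left them, time stands still between calls to the robot, and variables do not carry over. Pictures are saved under pics/ and viewed, at most 10 in all, crops included, and the job is handed in when it is done.

Besides the shell and the picture viewer there is one more tool, called after "Request:" by a JSON object that holds its "method" and its "body". play_rows: Moves the arm, as the interface text tells. Its arguments: {"type":"object","properties":{"grip":{"type":"array"},"offset":{"type":"array"},"turn":{"type":"array"},"grip_force":{"type":"number"}},"required":["grip","offset","turn"]}

```bash
mkdir -p pics; cat > h.py <<'E'
import numpy as np, cv2
from workcell import state, grab_frame, camera_model, job_done
def model(n):
    m=camera_model(n); K=np.array([[m['fx'],0,m['cx']],[0,m['fy'],m['cy']],[0,0,1.]])
    R=cv2.Rodrigues(np.array(m['rvec'],float))[0]; return K,np.array(m['distortion'],float),R,np.array(m['tvec'],float).ravel()
def ray(M,uv):
    K,d,R,t=M; p=cv2.undistortPoints(np.array(uv,float).reshape(-1,1,2),K,d).reshape(-1,2)
    D=np.c_[p,np.ones(len(p))]; return -R.T@t, D@R   # depth-scaled dirs
def plane(M,uv,z):
    c,D=ray(M,uv); return c+D*((z-c[2])/D[:,2])[:,None]
def cloud(M,dep):
    v,u=np.mgrid[:384,:512]; c,D=ray(M,np.c_[u.ravel(),v.ravel()])
    return (c+D*dep.ravel()[:,None]).reshape(384,512,3)
def shot(n):
    M=model(n); im,de=grab_frame(n); return M,im,de
E
python3 - <<'E'
from h import *
for n in('scene','top'):
    M,im,de=shot(n); np.savez('%s.npz'%n,im=im,de=de); 
    c=-M[2].T@M[3]; print(n,c,M[2][2])
    globals()[n]=im
cv2.imwrite('pics/a.png',cv2.resize(np.vstack([scene,top]),None,fx=.78,fy=.78)[:600])
cv2.imwrite('pics/s.png',cv2.resize(scene,(800,600)));cv2.imwrite('pics/t.png',cv2.resize(top,(800,600)))
print(state())
E
```

```text
scene [1.05205239 0.1428226  0.72698479] [-0.58860643 -0.18921681 -0.78596404]
top [0.41096347 0.01786496 1.03209475] [ 0.1953613  -0.00920742 -0.98068812]
{'time_s': 0.1, 'joint_pos': array([-1.21148344,  0.50828669, -0.23750887,  1.50101439,  0.12571741,
        1.14890716, -0.15479767]), 'qd': array([-2.51220740e-05, -1.63159179e-03, -5.72437897e-04, -3.86486798e-03,
        1.55800773e-03,  1.15111495e-03,  5.65649192e-04]), 'tau': array([-4.24153724e-03, -6.21828604e+01, -2.19433352e+00, -2.50207543e+01,
        1.26345753e-02,  7.84969074e-03, -2.21463262e-05]), 'ee_pos': array([0.15691265, 0.60452451, 0.23050175]), 'ee_rot': array([ 1.26566377e-01,  9.91957807e-01, -8.09596130e-04, -7.73407491e-05]), 'force': array([-0.28640601, -0.2713517 ,  0.49201487]), 'torque': array([ 0.02408381, -0.04598111,  0.038534  ]), 'gripper_force': 0.0, 'gripper_width': 0.08540708604533954}
```

View pics/s.png

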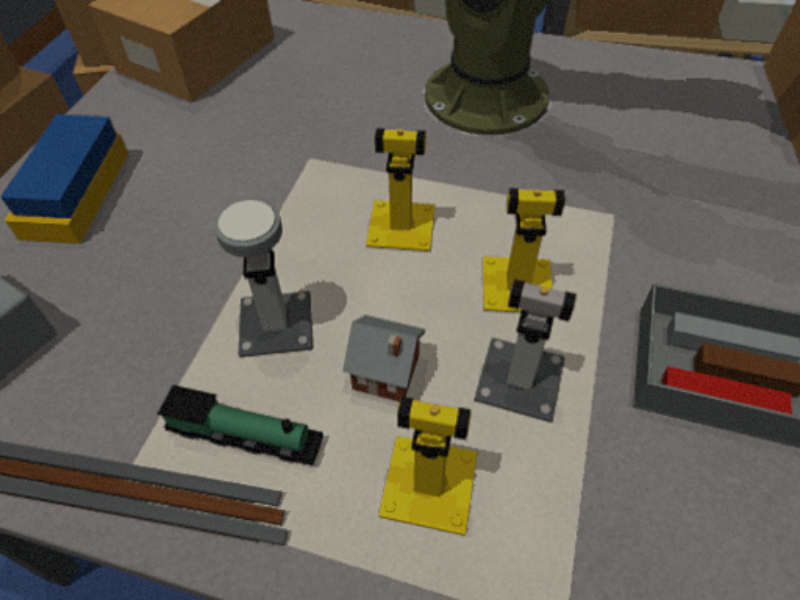

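View pics/t.png

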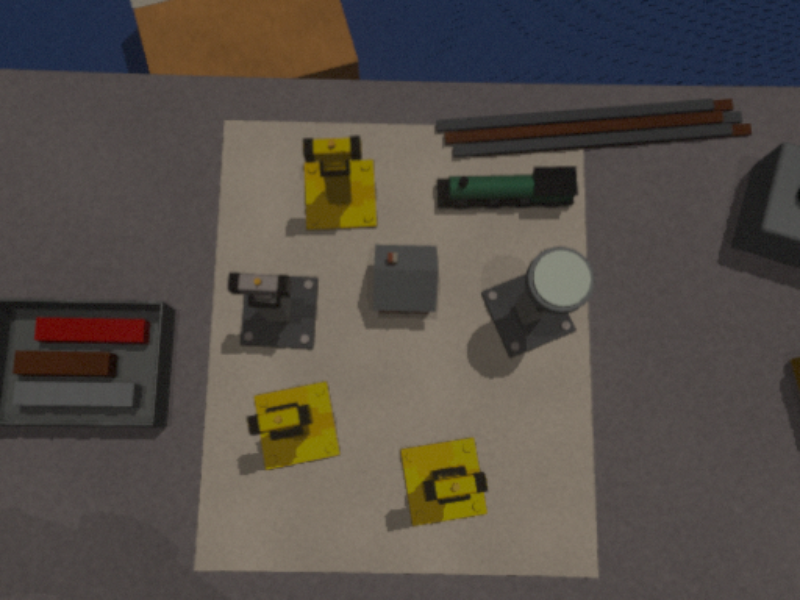

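Scene picture: grey T-head at (542,301) in the enlarged view, yellow T-heads at (400,143), (536,203) and (434,418), lamp disc at (250,226). In the top picture the grey one is at (258,282), the yellow ones at (332,150), (280,418) and (455,487), and the lamp at (558,280). Only the grey steel T fits, since the yellow ones are look-alikes. I'll confirm this in a crop and measure.

```bash
python3 - <<'E'
from h import *
S=np.load('scene.npz');T=np.load('top.npz');Ms,Mt=model('scene'),model('top')
a=S['im'][165:275,295:375];b=T['im'][160:230,140:210]
cv2.imwrite('pics/c.png',np.hstack([cv2.resize(a,(400,550),interpolation=cv2.INTER_CUBIC),cv2.resize(b,(400,400),interpolation=cv2.INTER_CUBIC)[:550] if 0 else cv2.copyMakeBorder(cv2.resize(b,(400,400),interpolation=cv2.INTER_CUBIC),0,150,0,0,cv2.BORDER_CONSTANT)]))
# stud (orange) in both views
def stud(im,r0,r1,c0,c1):
    h=cv2.cvtColor(im,cv2.COLOR_BGR2HSV)[r0:r1,c0:c1].astype(int)
    m=(h[...,0]>5)&(h[...,0]<28)&(h[...,1]>80)&(h[...,2]>70); v,u=np.nonzero(m); w=h[...,1][m]; print(m.sum())
    return np.array([np.average(u,weights=w)+c0,np.average(v,weights=w)+r0])
us=stud(S['im'],180,200,332,362);ut=stud(T['im'],172,190,152,178);print(us,ut)
P=[M[0]@np.c_[M[2],M[3]] for M in(Ms,Mt)]
und=[cv2.undistortPoints(u.reshape(1,1,2),M[0],M[1],P=M[0]).reshape(2,1) for u,M in((us,Ms),(ut,Mt))]
X=cv2.triangulatePoints(P[0],P[1],*und).ravel();X=X[:3]/X[3];print('stud',X)
for n,Z,M in(('s',S,Ms),('t',T,Mt)):
    C=cloud(M,Z['de']);m=(Z['de']>0)&(np.hypot(C[...,0]-X[0],C[...,1]-X[1])<.05)&(C[...,2]>X[2]-.035)&(C[...,2]<X[2]+.02)
    Q=C[m];print(n,m.sum(),Q.mean(0),np.percentile(Q[:,2],[5,50,90,98]))
    tp=Q[Q[:,2]>np.percentile(Q[:,2],90)-.006]; r=cv2.minAreaRect((tp[:,:2]*1000).astype(np.float32));print(r)
    L=C[(Z['de']>0)&(C[...,2]>.13)&(C[...,2]<.4)&(C[...,0]>.25)]
    k=(np.hypot(L[:,0]-X[0],L[:,1]-X[1])>.06)
    # clusters of tall things
    g=np.zeros((160,200),np.uint8);i=((L[:,:2]-[.2,-.5])/.005).astype(int);ok=((i>=0)&(i<[160,200])).all(1);g[i[ok,0],i[ok,1]]=1
    nl,lab,st,ce=cv2.connectedComponentsWithStats(cv2.dilate(g,np.ones((3,3))))
    for j in range(1,nl):
        zz=L[ok][lab[i[ok,0],i[ok,1]]==j][:,2]
        print(ce[j][::-1]*.005+[.2,-.5],st[j][4],np.percentile(zz,98).round(3))
E
```

```text
83
21
[346.14282933 183.2532122 ] [164.23321204 179.81739993]
stud [0.59957158 0.16569017 0.19105756]
s 738 [0.60619677 0.16766474 0.17778801] [0.16190714 0.18196762 0.18473037 0.1879084 ]
((601.4119873046875, 167.33645629882812), (69.18955993652344, 22.34952163696289), 87.33240509033203)
[ 0.37661074 -0.06      ] 149 0.183
[0.44702797 0.13517483] 143 0.183
[ 0.60603321 -0.17658672] 271 0.21
[0.60271127 0.16426056] 142 0.186
[0.77267361 0.08614583] 144 0.185
t 534 [0.59741175 0.16481638 0.18173259] [0.16518802 0.18379291 0.18621066 0.18943131]
((599.1395874023438, 165.794189453125), (69.7186279296875, 20.897096633911133), 88.92153930664062)
[ 0.37434641 -0.06176471] 153 0.186
[0.4423913  0.13428571] 161 0.187
[ 0.60252747 -0.17761905] 273 0.211
[0.59286822 0.16337209] 129 0.189
[0.76418519 0.0847037 ] 135 0.187
```

View pics/c.png

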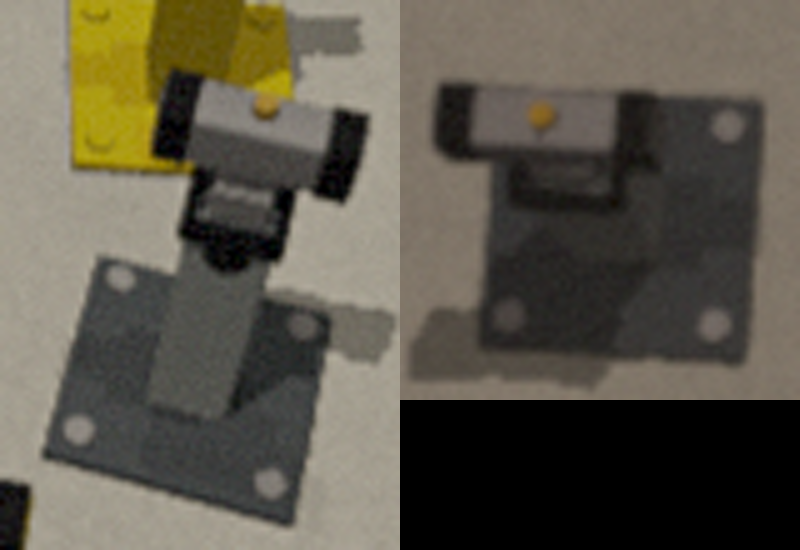

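The crop confirms it: a grey steel T with black rubber ends and a stud at (265,105), on a grey plate, so this is the camera post. The stud is at about (0.600, 0.166), the bar top at about 0.185, and the bar runs almost along y, with the collar hole side facing +x. I'm moving towards it.

Request:
{"method": "play_rows", "body": {"grip": [0,0,0,0,0,0,0,0,0,0], "offset": [[-3,-1.75,-2],[-6,-3.5,-4],[-9,-5.25,-6],[-12,-7,-6],[-15,-8.75,-6],[-18,-10.5,-6],[-21,-12.25,-6],[-24,-14,-6],[-27,-15.75,-6],[-30,-17.5,-6]], "turn": [0.12,0.24,0.36,0.48,0.6,0.72,0.84,0.96,1.08,1.2], "grip_force": 50}}

```text
time_s: 1.1
ee_pos: [0.4041, 0.3589, 0.291]
ee_rot: [0.666, 0.746, -0.0, -0.0]
force: [-0.0, 0.3, 0.5]
gripper_width: 0.0856
gripper_force: 0.0
```

```bash
cat >> h.py <<'E'
from scipy.spatial.transform import Rotation as Ro
def togo(p,yaw):
    s=state();R=Ro.from_quat(s['ee_rot']).as_matrix();a=np.arctan2(R[1,1],R[0,1])
    print('t',s['time_s'],'pos',s['ee_pos'].round(4),'zaxis',R[:,2].round(3),'F',s['force'].round(1),'w',s['gripper_width'],'gf',s['gripper_force'])
    print('offset cm',(R.T@(np.array(p)-s['ee_pos'])*100).round(2),'turn',a-yaw,'j',s['joint_pos'].round(2))
E
python3 -c "
from h import *
togo([.6,.166,.29],np.deg2rad(-2))"
```

```text
t 1.1 pos [0.4041 0.3589 0.291 ] zaxis [-0. -0. -1.] F [-0.   0.3  0.5] w 0.08556836651106907 gf 0.0
offset cm [-21.36  17.31   0.1 ] turn 0.14694475502877927 j [-0.85  0.33  0.12  1.62 -0.04  1.19 -0.62]
```

Request:
{"method": "play_rows", "body": {"grip": [0,0,0,0,0,0,0,0,0,0], "offset": [[-2.5,2,0],[-5,4,0],[-8,6.5,0],[-11,9,0],[-14,11.4,0],[-17,13.8,0],[-19.5,15.8,0],[-21,17,0],[-21.4,17.3,0],[-21.4,17.3,0]], "turn": [0.02,0.04,0.06,0.08,0.1,0.12,0.14,0.147,0.147,0.147]}}

```text
time_s: 2.1
ee_pos: [0.5999, 0.1683, 0.2909]
ee_rot: [0.718, 0.696, -0.0, -0.0]
force: [-0.7, 0.5, -0.1]
gripper_width: 0.0854
gripper_force: 0.0
```

```bash
python3 - <<'E'
from h import *
togo([.6,.166,.155],np.deg2rad(-2))
M,im,de=shot('wrist');np.savez('w1.npz',im=im,de=de)
cv2.imwrite('pics/w1.png',cv2.resize(im,(800,600)))
C=cloud(M,de);X=[.6,.166]
m=(de>0)&(np.hypot(C[...,0]-X[0],C[...,1]-X[1])<.055)&(C[...,2]>.165)&(C[...,2]<.21)
Q=C[m];print(m.sum(),np.percentile(Q[:,2],[2,50,90,98]))
tp=Q[abs(Q[:,2]-np.percentile(Q[:,2],50))<.006];print(cv2.minAreaRect((tp[:,:2]*1000).astype(np.float32)),tp.mean(0))
E
```

```text
t 2.1 pos [0.5999 0.1683 0.2909] zaxis [-0.001  0.    -1.   ] F [-0.7  0.5 -0.1] w 0.08544588241284752 gf 0.0
offset cm [-0.23  0.03 13.59] turn 0.005118257041799728 j [-0.44  0.47  0.21  1.41 -0.1   1.28 -0.25]
1644 [0.17562196 0.18297073 0.18400799 0.18890915]
((600.4277954101562, 168.1006317138672), (68.64033508300781, 19.92986488342285), 87.9952163696289) [0.60046937 0.16969453 0.18301541]
```

View pics/w1.png

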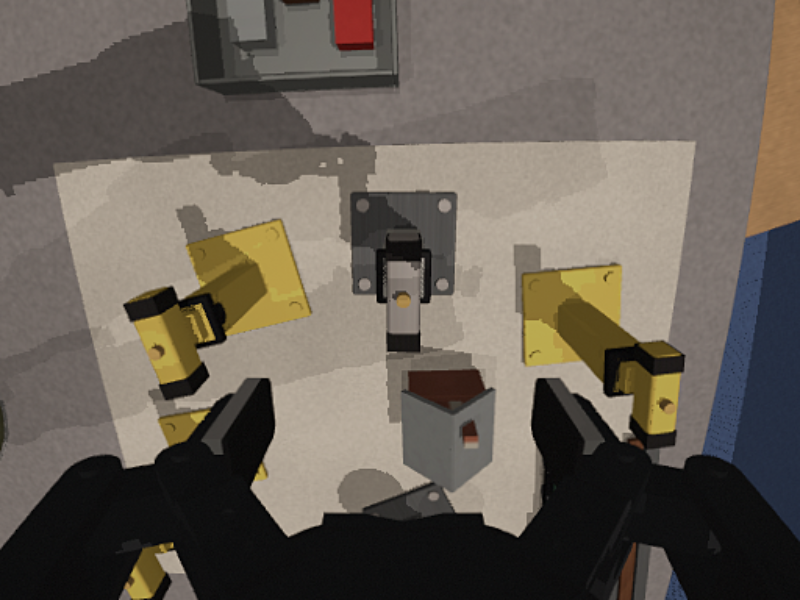

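The wrist view shows the grey bar at (403,290), standing square between the fingers. Its centre is (0.600, 0.168), its top 0.1835 and its yaw −2°, which agrees with the first two views. I'll descend, then close.

Request:
{"method": "play_rows", "body": {"grip": [0,0,0,0,0,0,0,0,0,0], "offset": [[0,0.05,1.5],[0,0.05,3.5],[0,0.05,5.5],[0,0.05,7.5],[0,0.05,9.5],[0,0.05,11],[0,0.05,12.2],[0,0.05,13],[0,0.05,13.5],[0,0.05,13.5]], "turn": [0,0,0,0,0,0,0,0,0,0]}}

```text
time_s: 3.15
ee_pos: [0.6004, 0.1682, 0.156]
ee_rot: [0.717, 0.697, -0.0, -0.0]
force: [-0.0, 0.3, -0.3]
gripper_width: 0.0853
gripper_force: 0.0
```

Request:
{"method": "play_rows", "body": {"grip": [0.4,0.5,0.6,0.7,0.8,0.9,1,1,1,1], "offset": [[0,0,0],[0,0,0],[0,0,0],[0,0,0],[0,0,0],[0,0,0],[0,0,0],[0,0,0],[0,0,0],[0,0,0]], "turn": [0,0,0,0,0,0,0,0,0,0], "grip_force": 50}}

```text
time_s: 4.15
ee_pos: [0.6001, 0.1679, 0.1563]
ee_rot: [0.718, 0.696, -0.0, -0.0]
force: [-5.3, -0.7, 3.5]
gripper_width: 0.0188
gripper_force: 51.6
```

Request:
{"method": "play_rows", "body": {"grip": [1,1,1,1,1,1,1,1,1,1], "offset": [[0,-0.03,-0.4],[0,-0.05,-1.2],[0,-0.05,-2.2],[0,-0.05,-3.2],[0,-0.05,-4.2],[0,-0.05,-5.2],[0,-0.05,-6.2],[0,-0.05,-7.2],[0,-0.05,-8],[0,-0.05,-8.5]], "turn": [0,0,0,0,0,0,0,0,0,0]}}

```text
time_s: 5.15
ee_pos: [0.6, 0.1679, 0.2421]
ee_rot: [0.718, 0.696, 0.0, -0.0]
force: [-0.7, 0.7, -7.7]
gripper_width: 0.0191
gripper_force: 50.1
```

```bash
cat > look.py <<'E'
import sys
from h import *
togo([.6,.168,.156+.0955],np.deg2rad(-2))
M,im,de=shot('scene');C=cloud(M,de)
m=(de>0)&(np.hypot(C[...,0]-.6,C[...,1]-.168)<.06)&(C[...,2]>.1)&(C[...,2]<.3)
v,u=np.nonzero(m);print(u.min(),u.max(),v.min(),v.max())
cv2.imwrite('pics/%s.png'%sys.argv[1],cv2.resize(im[110:270,280:400],(450,600),interpolation=cv2.INTER_CUBIC))
# anything proud of the sleeve's +x face near the hole
b=(de>0)&(abs(C[...,1]-.168)<.012)&(C[...,0]>.6)&(C[...,0]<.65)
for z in np.arange(.085,.29,.008):
    q=C[b&(abs(C[...,2]-z)<.004)]; print(round(z,3),len(q),(q[:,0].mean().round(4),q[:,0].max().round(4)) if len(q) else '')
E
python3 look.py l1
```

```text
t 5.15 pos [0.6    0.1679 0.2421] zaxis [ 0.  0. -1.] F [-0.7  0.7 -7.7] w 0.0191065369557846 gf 50.10129153728485
offset cm [ 0.01 -0.01 -0.94] turn 0.004876151487864293 j [-0.44  0.5   0.21  1.49 -0.11  1.16 -0.24]
330 380 131 223
0.085 34 (np.float64(0.6169), np.float64(0.6191))
0.093 36 (np.float64(0.6167), np.float64(0.6198))
0.101 31 (np.float64(0.6165), np.float64(0.618))
0.109 36 (np.float64(0.6166), np.float64(0.6183))
0.117 31 (np.float64(0.617), np.float64(0.6182))
0.125 19 (np.float64(0.6185), np.float64(0.6206))
0.133 92 (np.float64(0.6156), np.float64(0.6216))
0.141 39 (np.float64(0.6117), np.float64(0.6201))
0.149 33 (np.float64(0.611), np.float64(0.6122))
0.157 37 (np.float64(0.6112), np.float64(0.6128))
0.165 36 (np.float64(0.6113), np.float64(0.6131))
0.173 38 (np.float64(0.6113), np.float64(0.6132))
0.181 37 (np.float64(0.6113), np.float64(0.6136))
0.189 36 (np.float64(0.611), np.float64(0.6124))
0.197 44 (np.float64(0.6111), np.float64(0.6127))
0.205 38 (np.float64(0.6112), np.float64(0.6128))
0.213 46 (np.float64(0.6113), np.float64(0.6128))
0.221 44 (np.float64(0.611), np.float64(0.6125))
0.229 44 (np.float64(0.6113), np.float64(0.6132))
0.237 17 (np.float64(0.6107), np.float64(0.6122))
0.245 20 (np.float64(0.6157), np.float64(0.6209))
0.253 52 (np.float64(0.6201), np.float64(0.6246))
0.261 44 (np.float64(0.6213), np.float64(0.6251))
0.269 34 (np.float64(0.624), np.float64(0.6254))
0.277 0 
0.285 0
```

View pics/l1.png

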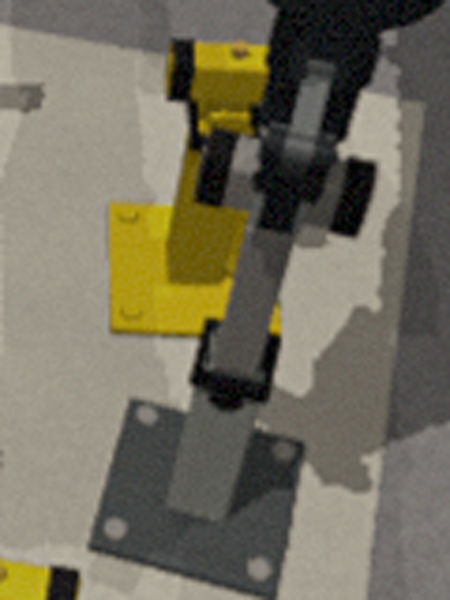

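The post is drawn out in the picture, with its collar at (235,360). The hole at (228,400) is still dark, so the button isn't out yet. I'll do the last centimetre slowly.

Request:
{"method": "play_rows", "body": {"grip": [1,1,1,1,1,1,1,1], "offset": [[0,0,-0.3],[0,0,-0.5],[0,0,-0.7],[0,0,-0.8],[0,0,-0.9],[0,0,-1.0],[0,0,-1.0],[0,0,-1.0]], "turn": [0,0,0,0,0,0,0,0]}}

```text
time_s: 6.0
ee_pos: [0.6001, 0.1679, 0.2513]
ee_rot: [0.718, 0.696, -0.0, -0.0]
force: [-2.5, 0.2, -7.3]
gripper_width: 0.0194
gripper_force: 50.3
```

```bash
python3 look.py l2 | head -11
```

```text
t 6.0 pos [0.6001 0.1679 0.2513] zaxis [-0. -0. -1.] F [-2.5  0.2 -7.3] w 0.019397868544492183 gf 50.317352414131165
offset cm [ 0.01 -0.01 -0.02] turn 0.004888574888828337 j [-0.44  0.49  0.21  1.48 -0.11  1.18 -0.24]
330 382 139 223
0.085 35 (np.float64(0.6169), np.float64(0.6201))
0.093 32 (np.float64(0.6168), np.float64(0.6183))
0.101 35 (np.float64(0.6167), np.float64(0.6179))
0.109 32 (np.float64(0.6167), np.float64(0.618))
0.117 34 (np.float64(0.617), np.float64(0.6182))
0.125 22 (np.float64(0.6186), np.float64(0.6208))
0.133 96 (np.float64(0.6156), np.float64(0.6209))
0.141 37 (np.float64(0.6116), np.float64(0.6166))
```

Request:
{"method": "play_rows", "body": {"grip": [1,1,1,1,1,1], "offset": [[0,0,-0.05],[0,0,-0.1],[0,0,-0.15],[0,0,-0.2],[0,0,-0.2],[0,0,-0.2]], "turn": [0,0,0,0,0,0]}}

```text
time_s: 6.65
ee_pos: [0.6001, 0.1678, 0.2535]
ee_rot: [0.718, 0.696, -0.0, -0.0]
force: [-4.0, -1.4, -4.2]
gripper_width: 0.019
gripper_force: 50.6
```

```bash
python3 look.py l3 | head -11
```

```text
t 6.65 pos [0.6001 0.1678 0.2535] zaxis [-0.  0. -1.] F [-4.  -1.4 -4.2] w 0.01901590798534578 gf 50.64903795719147
offset cm [ 0.02 -0.01  0.2 ] turn 0.004821069309875671 j [-0.44  0.49  0.21  1.47 -0.11  1.19 -0.24]
330 382 138 224
0.085 34 (np.float64(0.6172), np.float64(0.6195))
0.093 30 (np.float64(0.6168), np.float64(0.6189))
0.101 33 (np.float64(0.6168), np.float64(0.6191))
0.109 21 (np.float64(0.6168), np.float64(0.6184))
0.117 33 (np.float64(0.6196), np.float64(0.6247))
0.125 36 (np.float64(0.6207), np.float64(0.6251))
0.133 87 (np.float64(0.6159), np.float64(0.621))
0.141 45 (np.float64(0.6126), np.float64(0.6216))
```

Depth now shows the button 7 mm proud at z≈0.117. I'll check the picture.

View pics/l3.png

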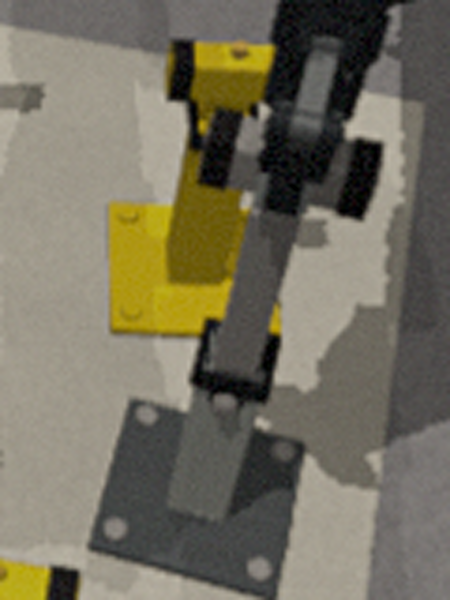

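Request:
{"method": "play_rows", "body": {"grip": [0.8,0.6,0.4,0.2,0,0,0,0,0,0], "offset": [[0,0,0],[0,0,0],[0,0,0],[0,0,0],[0,0,0],[0,0,0],[0,0,0],[0,0,0],[0,0,0],[0,0,0]], "turn": [0,0,0,0,0,0,0,0,0,0]}}

```text
time_s: 7.7
ee_pos: [0.6002, 0.1679, 0.2533]
ee_rot: [0.718, 0.696, -0.0, 0.0]
force: [0.9, -0.8, -0.1]
gripper_width: 0.0852
gripper_force: 0.0
```

The light button now shows in the hole at (225,402). The fingers are open and carry no force, so I'll retreat straight up.

Request:
{"method": "play_rows", "body": {"grip": [0,0,0,0,0,0,0,0,0,0], "offset": [[0,0,-0.7],[0,0,-2],[0,0,-3.5],[0,0,-5],[0,0,-6.5],[0,0,-8],[0,0,-9.5],[0,0,-10.5],[0,0,-11],[0,0,-11]], "turn": [0,0,0,0,0,0,0,0,0,0]}}

```text
time_s: 8.7
ee_pos: [0.6003, 0.1679, 0.3638]
ee_rot: [0.718, 0.696, 0.0, 0.0]
force: [0.5, -0.6, 1.7]
gripper_width: 0.0857
gripper_force: 0.0
```

```bash
python3 look.py l4; python3 - <<'E'
from h import *
M,im,de=shot('scene');cv2.imwrite('pics/end.png',cv2.resize(im,(800,600)))
C=cloud(M,de);m=(de>0)&(np.hypot(C[...,0]-.606,C[...,1]+.177)<.06)&(C[...,2]>.15)
S=np.load('scene.npz');C0=cloud(M,S['de']);m0=(S['de']>0)&(np.hypot(C0[...,0]-.606,C0[...,1]+.177)<.06)&(C0[...,2]>.15)
print('lamp',C0[m0].mean(0),C[m].mean(0))
E
```

```text
t 8.7 pos [0.6003 0.1679 0.3638] zaxis [ 0.001  0.    -1.   ] F [ 0.5 -0.6  1.7] w 0.0857468105256134 gf 0.0
offset cm [ 1.000e-02 -4.000e-02  1.123e+01] turn 0.004846859597320761 j [-0.44  0.44  0.22  1.26 -0.09  1.45 -0.26]
330 382 138 223
0.085 35 (np.float64(0.617), np.float64(0.6206))
0.093 35 (np.float64(0.6167), np.float64(0.6191))
0.101 28 (np.float64(0.6165), np.float64(0.6186))
0.109 20 (np.float64(0.6171), np.float64(0.618))
0.117 34 (np.float64(0.6199), np.float64(0.6254))
0.125 36 (np.float64(0.6204), np.float64(0.6261))
0.133 99 (np.float64(0.6155), np.float64(0.6212))
0.141 36 (np.float64(0.6114), np.float64(0.6188))
0.149 31 (np.float64(0.6113), np.float64(0.6126))
0.157 38 (np.float64(0.6111), np.float64(0.6127))
0.165 34 (np.float64(0.6112), np.float64(0.6128))
0.173 39 (np.float64(0.6112), np.float64(0.6128))
0.181 36 (np.float64(0.6113), np.float64(0.6133))
0.189 44 (np.float64(0.611), np.float64(0.6121))
0.197 34 (np.float64(0.6113), np.float64(0.6125))
0.205 40 (np.float64(0.6111), np.float64(0.6125))
0.213 43 (np.float64(0.6113), np.float64(0.6129))
0.221 44 (np.float64(0.6111), np.float64(0.6137))
0.229 45 (np.float64(0.6112), np.float64(0.6124))
0.237 48 (np.float64(0.6112), np.float64(0.6131))
0.245 94 (np.float64(0.6074), np.float64(0.6129))
0.253 7 (np.float64(0.6095), np.float64(0.6108))
0.261 55 (np.float64(0.6108), np.float64(0.6125))
0.269 64 (np.float64(0.6108), np.float64(0.6126))
0.277 114 (np.float64(0.6083), np.float64(0.6128))
0.285 44 (np.float64(0.6043), np.float64(0.6096))
lamp [ 0.61521507 -0.16945476  0.20320287] [ 0.61526166 -0.16947408  0.20335615]
```

View pics/end.png

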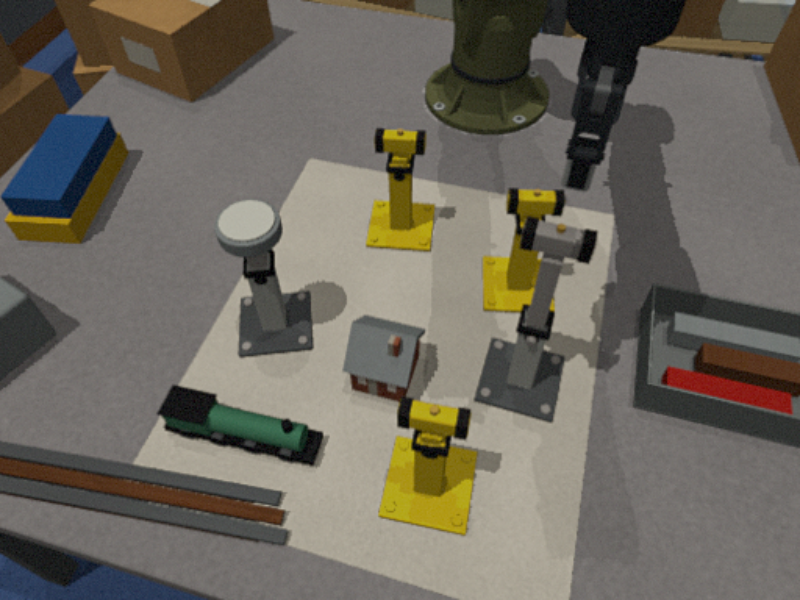

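The final picture shows the camera head up at (560,240), with the button still proud at the sleeve. The lamp at (250,226) hasn't moved and the gripper is clear.

```bash
python3 -c "
from h import *
print(job_done())"
```

```text
the job is handed in; nothing more can be done
None
```

The camera post is locked up at full height with its button about 7 mm out of the sleeve hole, the gripper is clear, the lamp post was not moved, and the job was handed in at about 9 s.

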